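# Screw the low jar shut

### The arm

A 6-joint arm with a two-finger parallel gripper is mounted at the origin on a cart in front of the work surface, level with it; the furniture and walls round the work are solid. World frame = base frame: x ahead of the robot, y to its left, z up, the work surface at z = 0. Lengths are in m, angles in rad, forces in N, time in s.
With the tool pointing down it reaches from about 0.325 to 0.9 m from the base axis. Payload 6.1 kg.
Tool frame: the origin (TCP) lies midway between the tips of the shut fingers; the grasp point (between the pads) lies 19 mm behind it; x points along the fingers, y is the direction in which the jaws open and shut, and the axes are right-handed (so a half turn about x gives the same grasp; the last joint's range is limited). The gripper opens to 85 mm and grips with 20 to 120 N. Pads are 22 mm wide; open, the fingers measure 114 mm over their backs; the gripper's body (76 mm by 85 mm) begins 54 mm behind the grasp point. The pads swing forward as they close: fully open they stand 13 mm farther back than shut.
Start: joints at [-1.458, 0.22, 1.526, -0, 1.395, -0.126], TCP at [0.148, -0.607, 0.231] pointing down, gripper open.
Joint ranges: [-2.98, 2.98], [-0.91, 2.08], [0.09, 2.57], [-1.24, 4.39], [0.2, 2.65], [-2.68, 2.68]. Speed limits (rad/s): [2.57, 2.57, 3.01, 3.14, 3.14, 3.14].

### API

Orientations are given as [roll, pitch, yaw] about the fixed x, y, z axes, in that order (R = Rz(yaw) Ry(pitch) Rx(roll)).
In Python, from plant import movep, move_l, set_joints, gripper_to, hold, inverse_kinematics, observe, get_image, get_calibration, Unreachable, job_done gives the robot as it stands. Calls block until the motion is done:
- movep(position, orientation): joint-space move of the TCP to a pose.
- move_l(position, feed=0.15, rotation=None, max_force=None): straight line of the TCP; rotation=None keeps the orientation; feed is the mean speed in m/s. With max_force (N) it stops when the force on the tool has changed by that much, and returns True; else False.
- set_joints(angles): joint-space move.
- gripper_to(opening, f_grip=None): finger opening in m; f_grip is the grip in N (None keeps the last); returns when the fingers have stopped.
- hold(seconds).
- inverse_kinematics(position, orientation): joint angles nearest the present ones, or None.
- observe(): the state.
- get_image(name): name is "scene" or "top"; returns (picture, depth): 384x512x3 uint8, red, green, blue; 384x512 float32, m along the optical axis (not along the pixel's ray), 0 where there is no reading.
- get_calibration(name): a dict with "intrinsics" (3x3 intrinsics, pixels), "world_from_camera" (4x4, takes a point from camera to world coordinates). Camera axes: x right, y down, z forward; pixel columns grow to the right and rows downward; lengths in m; the calibration is good to about 2 mm. A picture is of the moment at which its call begins. get_calibration takes no time and is no camera call.
A pose or a line that the arm cannot do raises Unreachable and nothing moves.
- job_done(): hands the job in, once; it reports no verdict.
The state is a dict: "time_s": time; "q": joint angles; "joint_velocities": joint speeds; "joint_torque": joint torques, N m; "eef_pos": TCP position; "tcp_rot": TCP orientation; "ft_force": force on the tool from outside, world axes, zero at the start; "torque": the same for the moment, N m; "opening": finger opening in m.
Only numpy, scipy, OpenCV 4.12 (cv2) and the standard library are available. Lean on these libraries where they do the work, as an engineer would, in place of code of your own. Each camera call takes 0.05 s, during which the arm holds its last target.

### The job

Two stoneware jars were left with their screw lids undone. Screw the lid of the low, wide jar fully shut by turning its grip bar clockwise until the bar is in line with the two steel lugs on the jar's shoulder, then let go. The tall, slim jar is still in use, so leave its lid as it is.

Things in the scene. Friction and masses are not known exactly. Their poses are not given: they have to be found in the camera images.
- low_jar_lid (a joint): turn of the low jar's captive wooden screw lid about the jar's upright axis, rad: 0 = fully shut (firm stop, bar in line with the two lugs); larger = unscrewed, counter-clockwise from above, up to 1.5; starts between 0.95 and 1.35. Light friction of about 0.05 N m; it stays where it is left and neither rises nor comes off.
- low_grip (a point): grip point of the dark wooden bar (70 mm long, 14 thick, 32 high) across the low jar's light wooden lid: on the lid's turning axis, 125 mm above the worktop, 10 mm below the bar's top, 22 mm above the lid's flat face. x axis along the bar, y across it, z up; it turns with the lid. The lid is 107 mm across.
- low_jar: the low, wide jar, white stoneware, 110 mm across, 135 mm high with the lid's bar; it stands fast on its rubber foot. Origin at the centre of its underside, z up; two small dark steel lugs stick out of its shoulder on its x axis, one each side, and mark the bar's shut position.
- tall_bar_end (a point): point near one end of the bar (56 mm long, 14 thick) on the tall, slim jar's lid, 10 mm below the bar's top and 26 mm from that lid's upright turning axis; x points along the bar, away from the axis. Leave this lid alone. The jar is of the same make, 80 mm across, 199 mm high with its bar, also fast, 0.24 to 0.5 m to the side of the low one.
There are look-alikes about, which are no part of the job. What is shaped like the low_jar but green or turquoise is not meant.

How it is judged:
At the end, for the whole second after the job is handed in: The low jar's lid is turned to within 0.17 rad (10 degrees) of fully shut, and the tall jar's bar end is within 8 mm of where it began (value of joint low_jar_lid below 0.17 rad and distance of tall_bar_end from where it was at the start of the episode below 0.008 m); the robot touches nothing.
It fails at once if the tall jar's lid is turned (its bar end moves more than 8 mm) (distance of tall_bar_end from where it was at the start of the episode above 0.008 m).
It also fails if it takes over 32 s, if anything falls off the work surface, if the arm or the gripper's body presses on something with over 40 N, if the wrist force passes 120 N, or if a joint passes its speed limit or range.

## Working session

There is one attempt and no reset: what is moved stays moved. The work goes in short steps, each a Python script; the robot and the scene stay as the last script left them, time stands still between calls to the robot, and variables do not carry over. Pictures are saved under pics/ and viewed, and the job is handed in when it is done.

```bash
ls; mkdir -p pics
python3 - <<'E'
from plant import *
import cv2, numpy as np
for n in ("scene","top"):
    im,d=get_image(n); cv2.imwrite(f"pics/{n}0.png",im[:,:,::-1]); np.savez(f"{n}0.npz",im=im,d=d)
    c=get_calibration(n); print(np.round(c["intrinsics"],1).tolist(), np.round(c["world_from_camera"],3).tolist())
s=observe(); print(s["time_s"],s["eef_pos"],s["tcp_rot"],s["opening"])
E
```

```text
pics
[[349.0, 0.0, 253.8], [0.0, 349.0, 187.6], [0.0, 0.0, 1.0]] [[-0.875, -0.364, 0.32, 0.197], [-0.485, 0.666, -0.567, 0.491], [-0.007, -0.651, -0.759, 0.775], [0.0, 0.0, 0.0, 1.0]]
[[482.4, 0.0, 264.3], [0.0, 482.4, 190.9], [0.0, 0.0, 1.0]] [[-0.026, -0.997, 0.079, 0.351], [-0.999, 0.028, 0.023, -0.015], [-0.025, -0.078, -0.997, 1.449], [0.0, 0.0, 0.0, 1.0]]
0.1 [ 0.14776698 -0.60672918  0.23030595] [-1.69768158  1.56905669  1.68269582] 0.08536799239323538
```

View pics/scene0.png

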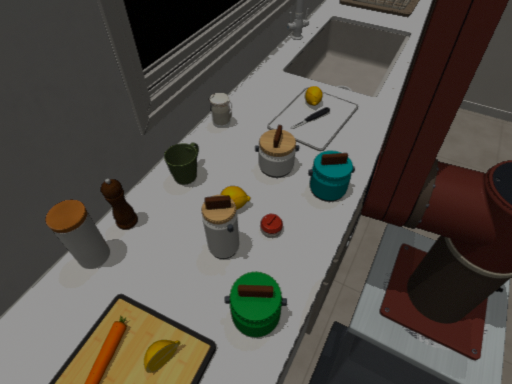

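View pics/top0.png

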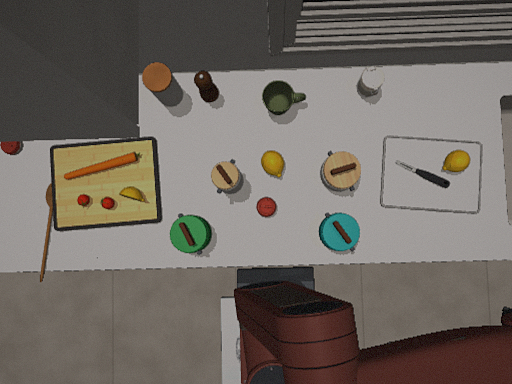

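The low jar is at about (342,170) in the top view and (277,150) in the scene view. The tall jar is at (227,177) in the top view, and the turquoise look-alike is at (340,232). I'll zoom in and measure.

```bash
cat > h.py <<'E'
import numpy as np, cv2
from plant import *
def cloud(n,d):
    c=get_calibration(n);K=c["intrinsics"];T=c["world_from_camera"]
    v,u=np.mgrid[:384,:512]
    P=np.stack([(u-K[0][2])/K[0][0]*d,(v-K[1][2])/K[1][1]*d,d],-1)
    return P@np.array(T)[:3,:3].T+np.array(T)[:3,3]
def bar(n,im,d,box,zlo=.122,zhi=.15):
    P=cloud(n,d); u0,u1,v0,v1=box
    m=np.zeros(d.shape,bool); m[v0:v1,u0:u1]=1; m&=d>0
    g=im.astype(int).sum(2)
    b=m&(P[...,2]>zlo)&(P[...,2]<zhi)&(g<260)
    Q=P[b]; (cx,cy),(w,h),a=cv2.minAreaRect(Q[:,:2].astype(np.float32)*1000)
    c=Q.mean(0); w_,V=np.linalg.eigh(np.cov(Q[:,:2].T)); ax=V[:,1]
    lid=m&(P[...,2]>.09)&(P[...,2]<.115)
    L=P[lid]; e,r=cv2.minEnclosingCircle((L[:,:2]*1000).astype(np.float32))
    return dict(n=int(b.sum()),c=c,rect=(cx,cy,w,h),ang=np.arctan2(ax[1],ax[0])%np.pi,zb=np.percentile(Q[:,2],[5,50,95]),lid=e,r=r,lz=np.median(L[:,2]))
E
python3 - <<'E'
from h import *
np.set_printoptions(precision=4,suppress=True)
for n,box in (("top",(315,370,145,197)),("scene",(250,305,120,180))):
    z=np.load(n+"0.npz"); im,d=z["im"],z["d"]
    print(n,bar(n,im,d,box))
    u0,u1,v0,v1=box
    cv2.imwrite(f"pics/{n}_crop.png",cv2.resize(im[v0-5:v1+5,u0-5:u1+5,::-1],None,fx=8,fy=8,interpolation=cv2.INTER_CUBIC))
z=np.load("top0.npz");P=cloud("top",z["d"])
for (u,v) in ((342,170),(340,232),(272,162),(227,177),(190,234),(480,175),(372,85),(280,98)): print(u,v,P[v,u])
E
```

```text
top {'n': 122, 'c': array([ 0.5109, -0.2019,  0.1341]), 'rect': (511.3302001953125, -202.60678100585938, 12.678313255310059, 67.27071380615234), 'ang': np.float64(1.8403267035779245), 'zb': array([0.1283, 0.1342, 0.139 ]), 'lid': (512.087890625, -203.5118865966797), 'r': 53.12613296508789, 'lz': np.float64(0.10302051360740516)}
scene {'n': 96, 'c': array([ 0.5069, -0.1946,  0.1317]), 'rect': (509.4145812988281, -199.99339294433594, 14.25033187866211, 69.3671875), 'ang': np.float64(1.8155669117550826), 'zb': array([0.1251, 0.1327, 0.1355]), 'lid': (509.8634033203125, -199.8633270263672), 'r': 54.31113815307617, 'lz': np.float64(0.10167783605983616)}
342 170 [ 0.5055 -0.1985  0.1374]
340 232 [ 0.3372 -0.1872  0.1337]
272 162 [ 0.5428 -0.0079  0.0672]
227 177 [0.4883 0.1097 0.2008]
190 234 [0.3421 0.2239 0.1157]
480 175 [ 0.493  -0.6199  0.0189]
372 85 [ 0.7484 -0.2965  0.1063]
280 98 [ 0.7475 -0.0372  0.004 ]
```

```bash
ls pics
```

```text
scene0.png
scene_crop.png
top0.png
top_crop.png
```

View pics/top_crop.png

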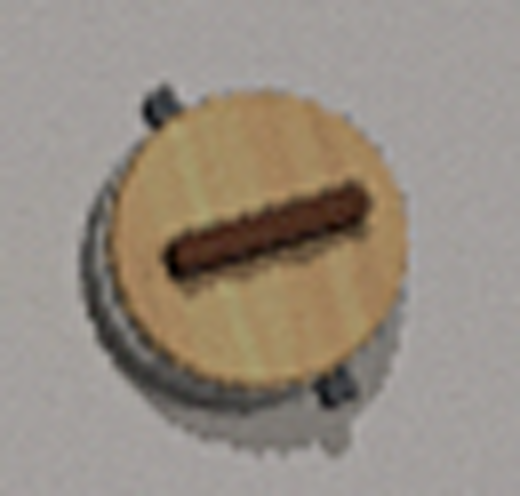

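View pics/scene_crop.png

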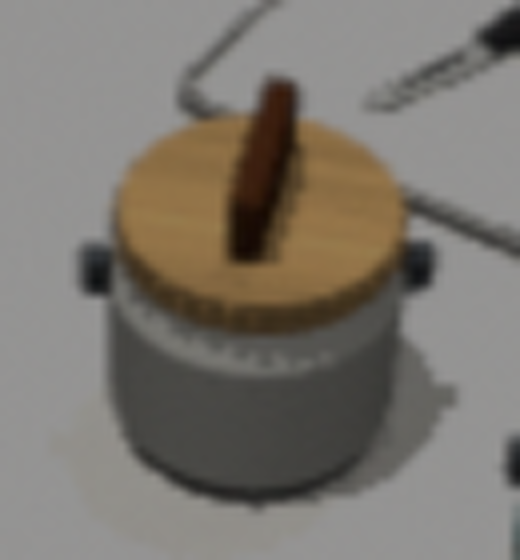

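Run:
```python
from h import *
np.set_printoptions(precision=4,suppress=True)
C=np.array([.5105,-.2012])
for n in("top","scene"):
    z=np.load(n+"0.npz"); im,d=z["im"],z["d"];P=cloud(n,d)
    r=np.hypot(*(np.moveaxis(P[...,:2]-C,-1,0)))
    m=(d>0)&(r<.08)&(r>.054)&(P[...,2]>.055)&(P[...,2]<.1)&(im.astype(int).sum(2)<260)
    k,l,s,c=cv2.connectedComponentsWithStats(m.astype(np.uint8))
    pts=[]
    for i in range(1,k):
        if s[i,4]>3:
            p=P[l==i].mean(0); print(n,s[i,4],c[i],p,np.degrees(np.arctan2(*(p[:2]-C)[::-1]))); pts.append(p)
s=observe()
for y in np.radians([105,105-180,31,31-180]):
    q=inverse_kinematics([*C,.109],[0,np.pi/2,y]); print(np.degrees(y),q)
```

```text
top 13 [329.5385 152.9231] [ 0.5626 -0.1731  0.0786] 28.3481284176457
top 18 [351.6111 188.    ] [ 0.4602 -0.2318  0.0795] -148.71559822396512
scene 22 [296.5    147.7273] [ 0.4573 -0.2276  0.0744] -153.5702400200311
scene 17 [256.0588 148.3529] [ 0.5599 -0.1682  0.0748] 33.77454454326573
scene 53 [287.0755 160.0755] [ 0.4637 -0.1788  0.0632] 154.4510029731418
scene 21 [269.6667 162.6667] [ 0.504  -0.1475  0.0608] 96.90204291664413
105.00000000000001 [-0.5192  0.1615  1.8361  0.      1.144   2.3606]
-75.0 [-0.5192  0.1615  1.8361 -0.      1.144  -0.781 ]
31.0 [-0.5192  0.1615  1.8361  0.      1.144  -2.631 ]
-149.0 [-0.5192  0.1615  1.8361 -0.      1.144   0.5106]
```

Lug axis: about 30° in world (29.8 from top, 30.1 from scene). The bar is at about 104.7°, so the lid is 1.30 rad open. Next I move above it, go down and grip.

Run:
```python
from h import *
np.set_printoptions(precision=4,suppress=True)
C=[.5105,-.2012]; o=[0,np.pi/2,np.radians(104.7-180)]
movep([*C,.23],o)
print(observe()["time_s"])
print(move_l([*C,.110],feed=.1,max_force=15))
s=observe();print(s["time_s"],s["eef_pos"],s["ft_force"])
gripper_to(.008,25)
s=observe();print(s["time_s"],s["eef_pos"],s["opening"],s["ft_force"],s["torque"],s["q"])
im,d=get_image("scene");cv2.imwrite("pics/grip.png",cv2.resize(im[70:220,180:400,::-1],None,fx=3,fy=3))
```

```text
2.0667
False
3.4167 [ 0.5111 -0.2015  0.1109] [ 0.8586 -0.5616  0.2242]
4.0667 [ 0.5101 -0.2013  0.1102] 0.01335019581809098 [-3.6008  0.1336  3.8476] [ 0.0225  0.6203 -0.0253] [-0.5194  0.1599  1.8356 -0.0005  1.147  -0.7757]
```

View pics/grip.png

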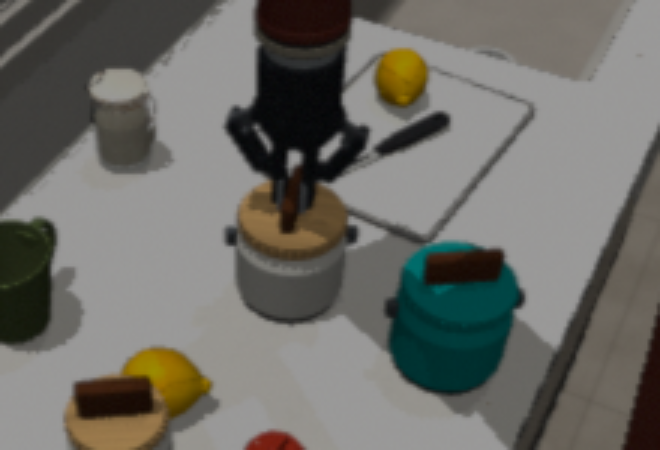

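The fingers hold the bar (opening 13.4 mm, side load under 4 N). I'll turn it clockwise with the last joint and watch the moment.

Run:
```python
from h import *
np.set_printoptions(precision=3,suppress=True)
q=inverse_kinematics([.5105,-.2012,.110],[0,np.pi/2,np.radians(104.7-180)]); q=np.array(q)
for a in (20,40,55,65,70,73,75,76.5):
    t=q.copy(); t[5]+=np.radians(a); set_joints(t)
    s=observe();print(a,round(s["time_s"],2),np.degrees(s["q"][5]-q[5]),s["eef_pos"],s["ft_force"],s["torque"])
    if abs(s["torque"][2])>1.0 or np.linalg.norm(s["ft_force"])>40: print("stop");break
im,d=get_image("scene");cv2.imwrite("pics/turned.png",cv2.resize(im[70:220,180:400,::-1],None,fx=3,fy=3))
```

```text
20 4.54 19.799041899318507 [ 0.51  -0.201  0.11 ] [-3.799 -0.428  5.02 ] [-0.023  0.566 -0.097]
40 4.97 39.69814039848626 [ 0.511 -0.201  0.11 ] [-2.247 -1.087  3.69 ] [-0.132  0.261 -0.01 ]
55 5.33 54.63573854431323 [ 0.511 -0.202  0.11 ] [-0.265 -1.191  1.944] [-0.292  0.012 -0.055]
65 5.62 64.60212328801647 [ 0.511 -0.202  0.11 ] [ 2.234 -3.296  1.299] [-0.505 -0.38  -0.11 ]
70 5.87 69.65153499167572 [ 0.511 -0.202  0.11 ] [ 3.778 -4.359 -1.596] [-0.744 -0.561 -0.036]
73 6.12 72.67054857934912 [ 0.511 -0.202  0.11 ] [ 3.6   -4.879 -0.62 ] [-0.727 -0.621 -0.059]
75 6.37 74.6658512582091 [ 0.511 -0.202  0.11 ] [ 3.754 -3.895 -0.131] [-0.782 -0.608 -0.06 ]
76.5 6.62 76.10663034508299 [ 0.511 -0.202  0.11 ] [ 3.43 -3.93 -1.08] [-0.775 -0.56   0.534]
```

View pics/turned.png

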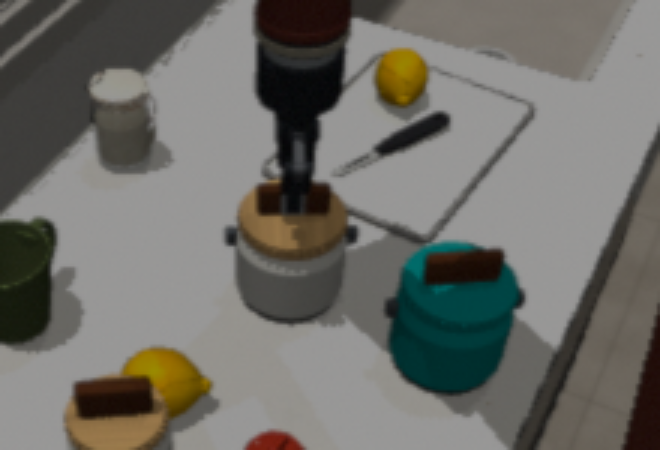

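The moment rose to 0.53 N m at about 75.5–76°, so the stop has been reached, and the bar lines up with the lugs. Now I'll release, back off and check.

Run:
```python
from h import *
np.set_printoptions(precision=4,suppress=True)
gripper_to(.06); s=observe(); p=s["eef_pos"]
move_l([p[0],p[1],.24],feed=.12)
movep([.148,-.607,.25],[0,np.pi/2,0])
for n,box in (("top",(315,370,145,197)),("scene",(250,305,120,180))):
    im,d=get_image(n); b=bar(n,im,d,box); print(n,np.degrees(b["ang"]),b["n"],b["c"])
    z=np.load(n+"0.npz")
    bx=(205,245,155,197) if n=="top" else (195,245,185,260)
    for i,dd in((z["im"],z["d"]),(im,d)): 
        t=bar(n,i,dd,bx,.185,.215); print(" tall",np.degrees(t["ang"]),t["c"],t["n"])
    u0,u1,v0,v1=box
    cv2.imwrite(f"pics/end_{n}.png",cv2.resize(im[v0-5:v1+5,u0-5:u1+5,::-1],None,fx=8,fy=8,interpolation=cv2.INTER_CUBIC))
s=observe();print(s["time_s"],s["eef_pos"],s["ft_force"])
```

```text
Traceback (most recent call last):
plant.Unreachable: the arm cannot take that pose within its joint ranges
```

The arm has retracted straight up, but that parking pose was refused, so I'll use the start joints instead.

Run:
```python
from h import *
np.set_printoptions(precision=4,suppress=True)
set_joints([-1.458, 0.22, 1.526, -0, 1.395, -0.126])
for n,box in (("top",(315,370,145,197)),("scene",(250,305,120,180))):
    im,d=get_image(n); b=bar(n,im,d,box); print(n,np.degrees(b["ang"]),b["n"],b["c"])
    z=np.load(n+"0.npz")
    bx=(205,245,155,197) if n=="top" else (195,245,185,260)
    for i,dd in((z["im"],z["d"]),(im,d)):
        P=cloud(n,dd);m=np.zeros(dd.shape,bool);m[bx[2]:bx[3],bx[0]:bx[1]]=1
        Q=P[m&(P[...,2]>.185)&(P[...,2]<.215)&(i.astype(int).sum(2)<260)]
        w,V=np.linalg.eigh(np.cov(Q[:,:2].T));print(" tall",np.degrees(np.arctan2(V[1,1],V[0,1]))%180,Q.mean(0),len(Q))
    u0,u1,v0,v1=box
    cv2.imwrite(f"pics/end_{n}.png",cv2.resize(im[v0-5:v1+5,u0-5:u1+5,::-1],None,fx=8,fy=8,interpolation=cv2.INTER_CUBIC))
s=observe();print(s["time_s"],s["eef_pos"],s["ft_force"])
```

```text
top 29.46348297941062 133 [ 0.5111 -0.2027  0.1335]
 tall 35.01792156152382 [0.4975 0.1187 0.1983] 106
 tall 34.78235986250377 [0.4979 0.1188 0.1979] 110
scene 29.682318721199593 141 [ 0.5085 -0.1976  0.1304]
 tall 34.984498642696224 [0.4941 0.1237 0.1945] 197
 tall 34.83493178665523 [0.4939 0.1238 0.1941] 206
10.475 [ 0.1491 -0.607   0.2319] [-1.3025 -0.4205  0.1482]
```

View pics/end_top.png

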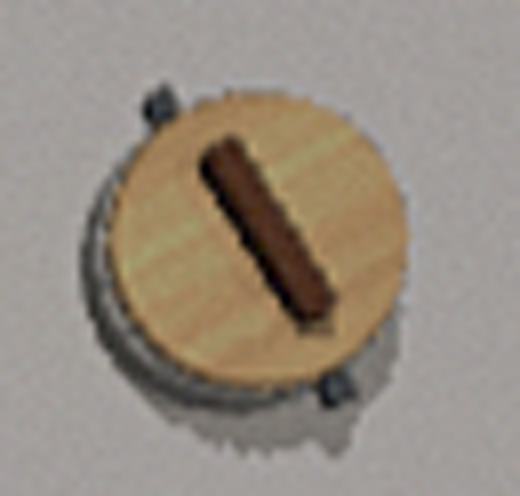

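The bar runs from (220,150) to (318,310) in the crop, parallel to the line through the lugs at (160,107) and (337,386). It measures 29.6° against 30°. The tall lid hasn't moved.

```bash
python3 -c "
from plant import *
print(job_done())"
```

```text
the job is handed in; nothing more can be done
None
```

The low jar's lid is screwed fully shut and the job is handed in; no verdict is reported back. I gripped the bar with 25 N, turned it about 76° clockwise until the stop pushed back at about 0.5 N m, then let go. The arm then returned clear to its start pose.

- **Low jar:** the bar now lies at about 29.6° and the lugs at about 30° (the two cameras agree to within 0.3°). That is well inside the 10° allowed.
- **Tall jar:** its bar angle changed by no more than 0.25° and its position by less than 1 mm, both within measurement noise.
- **Force and time:** readings at each step of the turn stayed below 7 N at the wrist, and the clock stood at about 10.5 s.
- **What failed:** the first parking pose I tried was refused as unreachable, with no motion, so I used the start joints instead. The two cameras also differ by 2–5 mm on absolute positions, which did not affect the turn.

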